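# Push the last cut strips out past the tile saw's guard

## Robot

A 6-joint arm with a two-finger parallel gripper is mounted at the origin on the work surface. World frame = base frame: x ahead of the robot, y to its left, z up, the work surface at z = 0. Lengths are in m, angles in rad, forces in N, time in s.
With the tool pointing down it reaches from about 0.35 to 0.925 m from the base axis. Payload 6.4 kg.
Tool frame: the origin (TCP) lies midway between the tips of the shut fingers; the grasp point (between the pads) lies 19 mm behind it; z points along the fingers, y is the line along which they close (so a half turn about z gives the same grasp; the last joint's range is limited). The gripper opens to 94 mm and grips with 3 to 60 N. Pads are 16 mm wide; open, the fingers measure 119 mm over their backs; the gripper's body (75 mm by 177 mm) begins 78 mm behind the grasp point.
Start: joints at [1.006, 0.245, 1.558, -0, 1.339, -0.174], TCP at [0.248, 0.601, 0.205] pointing down, gripper open.
Joint ranges: [-3.13, 3.13], [-1.02, 2.26], [0.13, 2.54], [-0.95, 4.09], [0.21, 2.88], [-2.74, 2.74]. Speed limits (rad/s): [2.57, 2.57, 3.14, 3.14, 3.14, 3.14].

## Interface

Orientations are given as a 3x3 rotation matrix whose columns are the frame's x, y, z axes.
In Python, from plant import r, eyes gives the robot as it stands.
- The arm moves only by the tool send_rows, never from a script. Its argument "commands" is a list of rows, each a list of 2 entries, a list of its own where there are three numbers: the shift along the tool's x, y, z normalised to -1 to 1, where 1 is 30 mm, then the turn, a rotation vector about the tool's x, y, z normalised to -1 to 1, where 1 is 0.15 rad. In form: [[[dx, dy, dz], [rx, ry, rz]], ...]. A call has 1 to 5 rows; each row shifts and turns the commanded pose from where the row before left it, along the tool's axes as they then stand; what a row does not reach is not made up. A row lasts 1/8 s, in which the tool goes at most 62.5 mm and 10.7 degrees, less where a joint would pass 70% of its speed; a pose out of reach is approached as far as the arm can. A call with a number of a shift or a turn outside -1 to 1 is refused whole. A call with a gripper value outside its range is refused whole. "grip" is the opening, from -1 (shut) to 1 (fully open), set as the call begins (left out, the last holds). The fingers move at their own pace and stop on an object; "force" is the grip in N (left out, the last holds). Time passes only in rows, so rows that do not move let the fingers close. It gives the time, the measured TCP pose, the force, the opening and the grip force at its end, in the units of the state.
- r.get_obs(): the state, without advancing time (a new reading comes with each control period).
- eyes.get_image(name): name is "scene" or "top" or "wrist"; returns (picture, depth): 400x640x3 uint8, red, green, blue; 400x640 float32, m along the optical axis (not along the pixel's ray), 0 where there is no reading.
- eyes.get_calibration(name): a dict with "vertical_fov" (degrees; the focal length in pixels is half the picture's height over the tangent of half this angle, whatever the lens; pixels are square), "cx", "cy" (the principal point, pixels), "rvec" (rotation vector, rad) and "tvec" (3), from world to camera coordinates, as OpenCV has them. Camera axes: x right, y down, z forward; pixel columns grow to the right and rows downward; lengths in m; the calibration is good to about 2 mm. A picture is of the moment at which its call begins: read the wrist's pose just before it. get_calibration takes no time and is no camera call; for the wrist camera it gives the pose at the moment of the call.
- r.hand_in(): hands the job in; it is judged then, once.
Trained networks look in the newest picture that a camera, given by its name, has taken for a name from the list of things; names that differ only in an ending like _2 or _b are one class to them, and where a whole thing is asked for, a point or a joint stands for the part that bears it (a point fixed in the world has none). Each returns a list of dicts, best first, with "confidence" (0 to 1); they miss things now and then, are a little off and sometimes report something else, mostly with a low value. They report only what shows in the picture. A call takes as long as a camera call. They do not tell look-alikes from the thing itself.
- eyes.search_frame(camera, thing): "location" ([x, y, z] in m, in world coordinates, good to about 4 mm: the middle of the surface that is visible of it).
- eyes.cut_out(camera, thing): "pixels" (400x640 bool, what is visible of it).
- eyes.tip_of(camera, thing): "location" ([x, y, z] in m, in world coordinates, good to about 4 mm: a listed point, or the origin of a listed thing).
The state is a dict: "clock": time; "qpos": joint angles; "dq": joint speeds; "effort": joint torques, N m; "tool_pos": TCP position; "ee_rot": TCP orientation; "contact_force": force on the tool from outside, world axes, zero at the start; "torque": the same for the moment, N m; "opening": opening from 0.0 (shut) to 1.0 (fully open); "finger_force": force on a finger pad.
Only numpy, scipy, OpenCV 4.12 (cv2) and the standard library are available. Lean on these libraries where they do the work, as an engineer would, in place of code of your own. Each camera call takes 0.05 s, during which the arm holds its last target. There are 200 camera calls.

## Task

The tile saw is switched off and the last three cut strips are still in a row between the fence and the blade. Without putting the hand to the strips, push the whole row through under the blade guard with the push stick, until the last strip is right out from under the guard and all three lie flat on the saw table, still nose to tail along the fence. Then draw the stick back out and leave it standing on its foot on the saw table, clear of the guard; do not knock the guard or its eye shield with the hand, and leave the other things where they are.

Things in the scene. Friction and masses are not known exactly. Their poses are not given: they have to be found in the camera images.
- saw: Fixed table-top tile saw, switched off: grey tank, flat steel deck 420 mm (x) by 560 mm (y), deck top 170 mm above the bench. Origin: on the bench under the deck's centre; z up; work is fed along +y (infeed end y = -280, outfeed end y = +280 mm). Fence, blade, guard and shield are given in this frame.
- fence: Rip fence on the saw, fixed: aluminium bar along the whole deck, 30 mm high above it, from x = -68 to x = -40 mm in the saw frame (guiding face at x = -40). Same origin and axes as the saw. The lane for the work is the 56 mm between this face and the blade.
- blade_top (a point): Top of the blade, a thin upright steel disc in the plane x = 17 mm of the saw frame (its lane side at x = 16), standing 26 mm out of the deck from y = -63 to +63 mm, inside the guard. A thin riving knife stands in line behind it, to y = 122 mm. Axes as the saw.
- guard: Blade guard on the saw, fixed (origin and axes as the saw): grey hood from x = -28 to 62 mm, y = -70 to +70 mm, lower edge 24 mm and top about 91 mm above the deck. It roofs most of the lane; only things lower than 24 mm pass. It carries the eye shield.
- shield_edge (a point): Middle of the upper edge of the clear eye shield, a plate 124 mm wide (saw x = -57 to 67), 4 mm thick, leaning out over the infeed from y = -62 mm, 92 mm above the deck, up to y = -145 mm, 200 mm above the deck. An upright hand close to the guard's mouth would hit it; a hand leaning back in line with the stick's handle stays clear.
- guard_in (a point): Point on the deck in the middle of the lane under the guard's infeed edge (saw frame x = -13, y = -70 mm, deck height). Axes as the saw.
- guard_out (a point): Point on the deck in the middle of the lane under the guard's outfeed edge (saw frame x = -13, y = +70 mm, deck height). Axes as the saw.
- strip_1: Leading cut strip: red-brown quarry tile piece 50 mm (x) by 60 mm (y) by 12 mm thick, about 80 g, its leading part already under the guard. Origin: centre of its underside. It lies loose on the deck in the lane, a few mm off the fence, its y axis along the feed.
- strip_2: Second strip, same size and make, right behind the leading one with a gap of a few mm. Origin: centre of its underside.
- strip_3: Last strip of the row (nearest the infeed end), same size and make, behind the second with a gap of a few mm. Origin: centre of its underside.
- stick: Plywood push stick, 0.14 kg, standing on its foot on the deck, robot's side of the fence. Foot 40 (x) x 190 (y) x 14 mm high; origin: centre of its underside, toe at y = +95 mm. Handle: flat bar 22 mm thick (x), 30 mm deep, 85 mm long, its axis rising from y = -83 on the foot's top, raked back 35 degrees from vertical away from the toe. The foot is clear for 161 mm behind the toe.
- stick_toe (a point): Middle of the stick's front (toe) face, 7 mm above the foot's underside (stick frame x = 0, y = 95, z = 7 mm).
- stick_grip (a point): Place to grip the stick: on the handle's axis, 60 mm up along it from the foot's top (stick frame x = 0, y = -117, z = 63 mm). Grip across the 22 mm flat sides, with the hand leaning back in line with the handle. Site axes as the stick.
- offcut: Bystander: offcut of the same tile, 80 x 60 x 10 mm lying on the deck, robot's side of the fence, near the outfeed end. Origin: centre of its underside.
- gauge: Bystander: orange profile gauge with a row of dark sliding pins, 150 x 110 x 20 mm, lying on the deck on the far side of the blade. Origin: under its middle.
- tape: Bystander: yellow-cased tape measure lying flat, 78 x 72 x 42 mm, in the shelf's pulled-out tray. Origin: centre of its underside.
- packer_box: Bystander: green plastic box of horseshoe packers, 124 x 89 x 59 mm, in the tray. Origin: centre of its underside.
- mallet: Bystander: white rubber mallet lying in the tray, 220 mm long, head 105 x 60 mm. Origin: under its middle.
- trowel: Bystander: notched steel trowel with a wooden handle, 200 x 110 mm, 63 mm high, lying on the bench left of the saw. Origin: centre of its underside.
- mug: Bystander: blue mug, 80 mm across, 92 mm high, on the bench left of the saw. Origin: centre of its underside.
Not all that is in view belongs to the job. Of the things shaped like the stick, the plywood one is meant.

How it is judged:
On the way:
1. the stick's foot is well in under the guard, down on the deck, behind the row (y of stick_toe in the frame of guard_in above 0.03 m and z of stick_toe in the frame of guard_in below 0.02 m and x of stick_toe in the frame of guard_in between -0.02 and 0.02 m), for 0.1 s.
At the end, for the whole second after the job is handed in: Strip 3 is past the guard's outfeed edge; all strips flat, at rest on the deck, within 0.15 rad of the feed line, gaps under 10 mm, at most 12 mm off the fence. The stick stands released on its foot on the deck, toe out of the guard's mouth (or the stick beside fence or guard) (y of strip_3 in the frame of guard_out above 0.03 m and z of strip_1 in the frame of saw between 0.165 and 0.174 m and z of strip_2 in the frame of saw between 0.165 and 0.174 m and z of strip_3 in the frame of saw between 0.165 and 0.174 m and angle between each of strip_1, strip_2, strip_3, stick's own z axis and vertical below 0.08 rad and angle between the y axis of each of strip_1, strip_2, strip_3 and the y axis of saw, either way round below 0.15 rad and x of each of strip_1, strip_2, strip_3 in the frame of guard_out below 0.01 m and horizontal distance between strip_1 and strip_2 below 0.07 m and horizontal distance between strip_2 and strip_3 below 0.07 m and linear speed of each of strip_1, strip_2, strip_3, stick below 0.01 m/s and z of stick in the frame of saw between 0.165 and 0.176 m and (y of stick_toe in the frame of guard_in below 0 m or x of stick in the frame of saw below -0.068 m or x of stick in the frame of saw above 0.085 m)); the robot touches nothing.
It fails at once if the hand or arm touches a strip (contact force between any of the fingers, the arm and strip_1 above 0.5 N or contact force between any of the fingers, the arm and strip_2 above 0.5 N or contact force between any of the fingers, the arm and strip_3 above 0.5 N).
It fails at once if the hand or arm knocks the guard or its eye shield (over 8 N) (contact force between any of the fingers, the arm and guard above 8 N).
It fails at once if a bystander is moved by more than 30 mm (distance of any of offcut, gauge, tape, packer_box, mallet, trowel, mug from where it was at the start of the episode above 0.03 m).
It also fails if it takes over 48 s, if anything falls off the work surface, if the arm or the gripper's body presses on something with over 40 N, if the wrist force passes 120 N, or if a joint passes its speed limit or range.

## Working session

There is one attempt and no reset: what is moved stays moved. The work goes in short steps, Python scripts to look and compute and a tool call to move; the robot and the scene stay as the last step left them, time stands still between calls to the robot, and variables do not carry over. Pictures are saved under pics/ and viewed, at most 10 in all, crops included, and the job is handed in when it is done.

Besides the shell and the picture viewer there is one more tool, called as name(argument=value, ...), one argument or row to a line, values as JSON. send_rows: Moves the arm, as the interface text tells. Its arguments: {"type":"object","properties":{"commands":{"type":"array","items":{"type":"array"}},"grip":{"type":"number"},"force":{"type":"number"}},"required":["commands"]}

```bash
mkdir -p pics; cat > h.py <<'E'
import numpy as np, cv2
from plant import r, eyes
def cal(n):
    c=eyes.get_calibration(n); f=200/np.tan(np.radians(c["vertical_fov"])/2)
    R=cv2.Rodrigues(np.array(c["rvec"],float))[0]; return f,c["cx"],c["cy"],R,np.array(c["tvec"],float).ravel()
def world(n,u,v,d):
    f,cx,cy,R,t=cal(n); p=np.stack([(u-cx)/f*d,(v-cy)/f*d,d*np.ones_like(u*1.0)],-1); return (p-t)@R
def onplane(n,u,v,z):
    f,cx,cy,R,t=cal(n); o=-R.T@t; w=np.array([(u-cx)/f,(v-cy)/f,1])@R; return o+w*(z-o[2])/w[2]
def save(n,fn,im=None):
    if im is None: im=eyes.get_image(n)[0]
    cv2.imwrite("pics/"+fn,im[:,:,::-1])
np.set_printoptions(precision=4,suppress=True)
E
python3 - <<'E'
from h import *
a=eyes.get_image("top")[0];b=eyes.get_image("scene")[0]
save(0,"a.png",a);save(0,"b.png",b)
for n in ["top","scene"]:
  for t in ["stick_toe","stick_grip","stick","guard_in","guard_out","saw","strip_1","shield_edge","blade_top"]:
    for q in eyes.tip_of(n,t)[:4]: print(n,t,q["confidence"],np.array(q["location"]))
print(r.get_obs()["clock"])
E
```

```text
top stick_toe 0.74 [ 0.2656 -0.3549  0.0091]
top stick_toe 0.71 [0.0716 0.2911 0.0052]
top stick_toe 0.67 [0.4521 0.0666 0.1787]
top stick_grip 0.93 [ 0.0841 -0.249   0.0627]
top stick_grip 0.68 [ 0.4062 -0.1411  0.2281]
top stick_grip 0.65 [0.2685 0.3717 0.0614]
top stick 0.78 [ 0.4303 -0.0214  0.1713]
top stick 0.7 [ 0.1602  0.327  -0.0034]
top stick 0.55 [ 0.1834 -0.3093 -0.0004]
top stick 0.17 [0.4188 0.2996 0.17  ]
top guard_in 0.96 [ 0.5358 -0.0066  0.1687]
top guard_out 0.93 [0.5372 0.138  0.1687]
top strip_1 0.62 [0.4495 0.0658 0.1801]
top strip_1 0.54 [0.5334 0.0638 0.168 ]
top strip_1 0.46 [ 0.5363 -0.0018  0.1696]
top shield_edge 0.84 [ 0.5593 -0.0841  0.3672]
top shield_edge 0.71 [ 0.6767 -0.4111  0.0475]
top shield_edge 0.69 [0.447  0.0656 0.1758]
top shield_edge 0.57 [0.6036 0.5093 0.0024]
top blade_top 0.77 [0.567  0.0647 0.198 ]
scene stick_toe 0.92 [ 0.2685 -0.3534  0.0063]
scene stick_toe 0.76 [0.0699 0.2932 0.0074]
scene stick_toe 0.68 [0.4447 0.0669 0.1787]
scene stick_toe 0.16 [0.6034 0.5071 0.0006]
scene stick_grip 0.81 [ 0.0766 -0.2504  0.0614]
scene stick_grip 0.66 [0.268  0.3782 0.0586]
scene stick_grip 0.55 [ 0.4019 -0.138   0.2333]
scene stick 0.86 [ 0.1637  0.3254 -0.0025]
scene stick 0.85 [ 0.4292 -0.0263  0.1683]
scene stick 0.85 [ 0.182  -0.3104 -0.0028]
scene stick 0.51 [0.6893 0.1358 0.1726]
scene guard_in 0.74 [ 0.5396 -0.002   0.1659]
scene guard_out 0.57 [0.5408 0.1357 0.168 ]
scene saw 0.65 [0.687  0.1323 0.1717]
scene strip_1 0.55 [ 0.5349 -0.0043  0.1683]
scene strip_1 0.52 [ 0.5356 -0.0634  0.1677]
scene shield_edge 0.58 [ 0.5556 -0.0831  0.3687]
scene blade_top 0.97 [0.5703 0.0639 0.1972]
scene blade_top 0.5 [0.6878 0.1337 0.1696]
1.0
```

View pics/a.png

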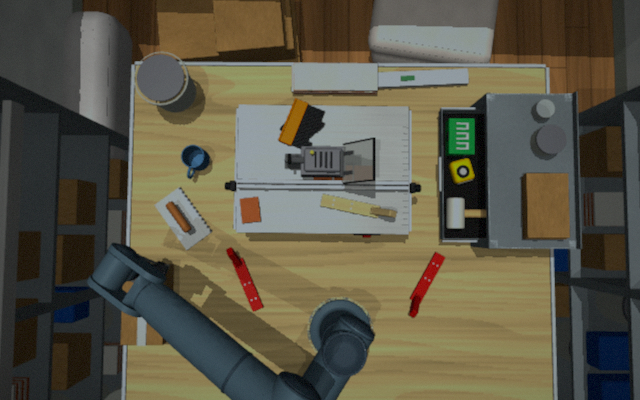

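View pics/b.png

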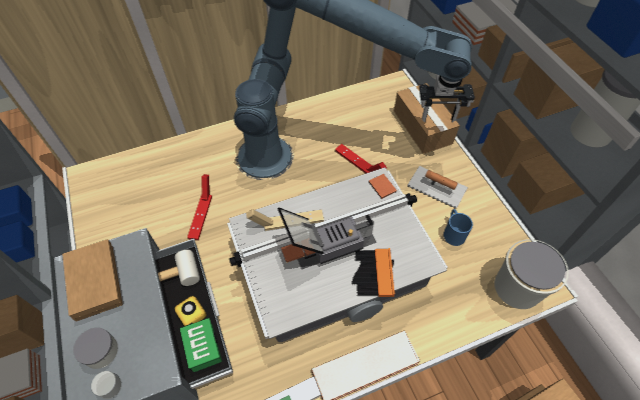

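The plywood stick is at top (358,207), standing on the deck on the robot's side of the fence. The two look-alikes are red and lie on the bench, at (245,280) and (427,285). I'll confirm with an enlarged crop and measure.

```bash
python3 - <<'E'
from h import *
a,d=eyes.get_image("top");b,db=eyes.get_image("scene")
A=cv2.resize(a[120:240,225:425],(800,480),interpolation=cv2.INTER_CUBIC)[:300*2]
B=cv2.resize(b[190:310,220:420],(800,480),interpolation=cv2.INTER_CUBIC)
save(0,"c.png",np.vstack([cv2.resize(A,(500,300)),cv2.resize(B,(500,300))]))
# stick mask
V,U=np.mgrid[0:400,0:640]
for n,im,dd in [("top",a,d),("scene",b,db)]:
  P=world(n,U,V,dd)
  for q in eyes.cut_out(n,"stick")[:4]:
    m=q["pixels"]; p=P[m&(dd>0)]
    med=np.median(p,0)
    print(n,q["confidence"],m.sum(),med, "px",U[m].mean(),V[m].mean())
    if med[2]>.15 and abs(med[0]-.43)<.05:
      f=p[(p[:,2]>.178)&(p[:,2]<.19)]
      rect=cv2.minAreaRect(f[:,:2].astype(np.float32)*1000); print("foot top",rect,np.median(f[:,2]))
      k=p[p[:,2]>.195]; print("handle",k.min(0),k.max(0),k.mean(0)); 
      print("deck z",np.median(P[...,2][(abs(P[...,0]-.40)<.1)&(abs(P[...,1]-.07)<.2)&(abs(P[...,2]-.17)<.006)]))
  for q in eyes.cut_out(n,"strip_1")[:5]:
    m=q["pixels"]; p=P[m&(dd>0)]; print("strip",q["confidence"],m.sum(),np.median(p,0),p.min(0),p.max(0),U[m].mean(),V[m].mean())
# fence: points z .19-.205
  f=P[(abs(P[...,2]-.2)<.004)&(abs(P[...,0]-.5)<.035)&(P[...,1]>-.2)&(P[...,1]<.33)&(dd>0)]
  for y0 in np.arange(-.2,.33,.1):
    s=f[(f[:,1]>y0)&(f[:,1]<y0+.1)]; 
    if len(s)>5: print("fence",round(y0+.05,2),len(s),np.percentile(s[:,0],[3,50,97]))
E
```

```text
top 0.96 818 [ 0.4274 -0.0414  0.1857] px 355.6870415647922 206.16625916870416
foot top ((430.52947998046875, -25.754959106445312), (189.0276336669922, 39.90526580810547), 78.07186889648438) 0.18443437579943955
handle [ 0.3941 -0.1606  0.1951] [ 0.4271 -0.0309  0.2643] [ 0.4082 -0.1266  0.2345]
deck z 0.17044956189235397
top 0.77 743 [ 0.1679 -0.2993  0.0162] px 425.0349932705249 282.67698519515477
top 0.71 821 [0.1766 0.3313 0.0157] px 245.50304506699146 278.89890377588307
top 0.25 1071 [ 0.6718 -0.4046  0.1075] px 460.0700280112045 136.23716153127918
strip 0.61 16 [0.5178 0.0637 0.1828] [0.5172 0.0395 0.176 ] [0.5185 0.0879 0.1876] 322.5 178.0
fence -0.15 206 [0.4822 0.4947 0.5103]
fence -0.05 165 [0.4843 0.4942 0.5069]
fence 0.05 239 [0.484  0.4996 0.5227]
fence 0.15 199 [0.4863 0.4994 0.5218]
fence 0.25 200 [0.486  0.4987 0.5119]
fence 0.35 50 [0.4857 0.4988 0.5112]
scene 0.98 557 [ 0.4213 -0.0909  0.1872] px 280.6229802513465 218.53141831238779
foot top ((429.0764465332031, -26.136550903320312), (188.79823303222656, 43.58916091918945), 78.20934295654297) 0.18437617060487504
handle [ 0.3936 -0.1614  0.1952] [ 0.4259 -0.0909  0.2653] [ 0.4125 -0.1298  0.2323]
deck z 0.17049263203175896
scene 0.69 701 [ 0.1649 -0.2981  0.0156] px 200.08131241084166 209.83880171184023
scene 0.65 434 [0.1718 0.3294 0.0155] px 358.0299539170507 159.94930875576037
scene 0.56 1731 [0.6956 0.1327 0.1848] px 373.8295782784518 272.8885037550549
strip 0.5 30 [ 0.5581 -0.0245  0.1816] [ 0.5464 -0.0317  0.1704] [ 0.5628 -0.0107  0.1878] 307.7 251.86666666666667
strip 0.5 281 [ 0.5427 -0.0695  0.1817] [ 0.5103 -0.0968  0.1668] [ 0.5624 -0.0328  0.1905] 292.01423487544486 252.69395017793593
fence -0.15 255 [0.4819 0.497  0.5099]
fence -0.05 87 [0.4821 0.4962 0.5101]
fence 0.05 90 [0.4815 0.49   0.4976]
fence 0.15 164 [0.4833 0.495  0.5108]
fence 0.25 213 [0.4841 0.4993 0.5129]
fence 0.35 62 [0.4845 0.4989 0.5129]
```

View pics/c.png

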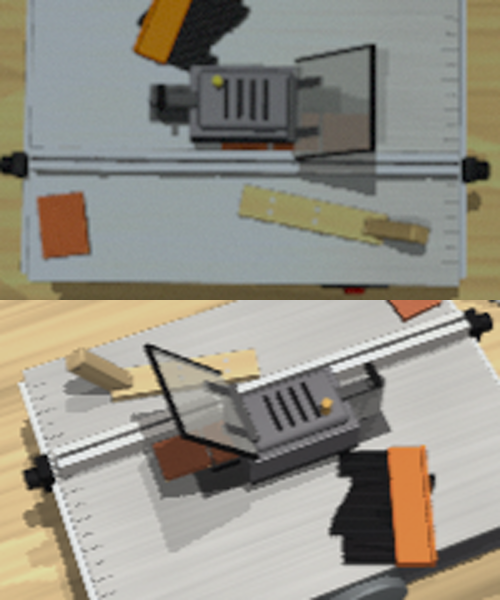

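```bash
cat >> h.py <<'E'
from scipy.spatial.transform import Rotation as Ro
SAW=np.array([.5515,.0655]); SY=-.007   # saw origin, yaw
def hand(yaw,lean,flip=1):
    z=np.array([0,np.sin(lean),-np.cos(lean)]); y=np.array([flip,0,0]); x=np.cross(y,z)
    return Ro.from_euler('z',yaw)*Ro.from_matrix(np.stack([x,y,z],1))
def plan(p1,R1,n,p0=None,R0=None):
    o=r.get_obs(); p=np.array(o["tool_pos"]) if p0 is None else p0; R=Ro.from_matrix(o["ee_rot"]) if R0 is None else R0
    dr=(R.inv()*R1).as_rotvec()/n; dp=(p1-p)/n
    for k in range(n):
        print([list(map(float,np.round(R.inv().apply(dp)/.03,2))),list(map(float,np.round(dr/.15,2)))],end=",\n" if k%5==4 else ",")
        R=R*Ro.from_rotvec(dr)
    print()
E
python3 - <<'E'
from h import *
o=r.get_obs();print(o["tool_pos"],o["opening"]);print(np.array(o["ee_rot"]))
a,d=eyes.get_image("top");V,U=np.mgrid[0:400,0:640];P=world("top",U,V,d)
k=P[(P[...,1]<-.205)&(P[...,1]>-.28)&(abs(P[...,0]-.5)<.06)&(P[...,2]>.1)&(d>0)]
print("knob",len(k),np.percentile(k,[2,50,98],axis=0), "right of .518:",k[(k[:,0]>.517)])
yaw=-np.radians(90-78.1); L=np.radians(36)
for f in (1,-1):
  R=hand(yaw,L,f); print((Ro.from_matrix(o["ee_rot"]).inv()*R).as_rotvec())
E
```

```text
[0.2476 0.601  0.2055] 0.997230562931984
[[-0.9246  0.381   0.    ]
 [ 0.381   0.9246 -0.    ]
 [-0.      0.     -1.    ]]
knob 309 [[ 0.4453 -0.2534  0.1553]
 [ 0.4937 -0.221   0.17  ]
 [ 0.5574 -0.2055  0.2003]] right of .518: [[ 0.5597 -0.2085  0.171 ]
 [ 0.56   -0.212   0.1691]
 [ 0.5599 -0.2153  0.1694]
 [ 0.5558 -0.2076  0.1759]
 [ 0.5566 -0.2119  0.1697]
 [ 0.5575 -0.2164  0.1625]
 [ 0.5579 -0.2202  0.1598]
 [ 0.5585 -0.2243  0.1553]
 [ 0.5579 -0.2267  0.1601]
 [ 0.5537 -0.2092  0.1662]
 [ 0.553  -0.2114  0.1725]
 [ 0.5533 -0.2151  0.1703]
 [ 0.5544 -0.22    0.1609]
 [ 0.5552 -0.2243  0.1552]
 [ 0.5545 -0.2265  0.1611]
 [ 0.5505 -0.206   0.1659]
 [ 0.5499 -0.2085  0.1703]
 [ 0.5504 -0.2124  0.1665]
 [ 0.5498 -0.2149  0.1714]
 [ 0.5511 -0.2199  0.1615]
 [ 0.5511 -0.2232  0.1613]
 [ 0.5521 -0.228   0.1531]
 [ 0.5468 -0.2055  0.1688]
 [ 0.5456 -0.2071  0.1786]
 [ 0.5464 -0.2114  0.1722]
 [ 0.547  -0.2154  0.1681]
 [ 0.547  -0.2187  0.168 ]
 [ 0.5484 -0.224   0.1568]
 [ 0.5478 -0.2264  0.1618]
 [ 0.5434 -0.2052  0.1704]
 [ 0.5431 -0.208   0.1729]
 [ 0.5439 -0.2124  0.1663]
 [ 0.54
[... 857 characters left out ...]
 [ 0.5271 -0.2085  0.1695]
 [ 0.5269 -0.2114  0.1718]
 [ 0.5264 -0.2139  0.1759]
 [ 0.5274 -0.2188  0.1669]
 [ 0.5281 -0.2232  0.1606]
 [ 0.5279 -0.226   0.163 ]
 [ 0.5239 -0.2055  0.1681]
 [ 0.5233 -0.2077  0.1741]
 [ 0.5238 -0.2117  0.1698]
 [ 0.524  -0.2153  0.1681]
 [ 0.5245 -0.2193  0.1637]
 [ 0.5245 -0.2226  0.1637]
 [ 0.5246 -0.226   0.1628]
 [ 0.5204 -0.2083  0.1705]
 [ 0.5209 -0.2123  0.1662]
 [ 0.5203 -0.2146  0.1719]
 [ 0.5212 -0.2193  0.1634]
 [ 0.5213 -0.2228  0.1625]
 [ 0.5216 -0.2265  0.1604]
 [ 0.5171 -0.205   0.1704]
 [ 0.5175 -0.2089  0.1668]
 [ 0.5185 -0.2203  0.1579]
 [ 0.5177 -0.2221  0.1662]
 [ 0.5178 -0.2257  0.1646]]
[-0.4349  0.5229  1.3386]
[-0.5489 -0.4566 -1.6894]
```

```bash
python3 - <<'E'
from h import *
yaw=-np.radians(90-78.1); L=np.radians(36); R=hand(yaw,L); z=R.as_matrix()[:,2]
o=r.get_obs(); R0=Ro.from_matrix(o["ee_rot"])
A=np.array([.32,.5,.40]); pre=np.array([.406,-.14,.234])-.085*z
print(pre); plan(A,R0,8); plan(pre+[0,0,.03],R,24,A,R0)
E
```

```text
[ 0.3957 -0.1889  0.3028]
[[-0.44, -0.27, -0.81], [0.0, 0.0, 0.0]],[[-0.44, -0.27, -0.81], [0.0, 0.0, 0.0]],[[-0.44, -0.27, -0.81], [0.0, 0.0, 0.0]],[[-0.44, -0.27, -0.81], [0.0, 0.0, 0.0]],[[-0.44, -0.27, -0.81], [0.0, 0.0, 0.0]],
[[-0.44, -0.27, -0.81], [0.0, 0.0, 0.0]],[[-0.44, -0.27, -0.81], [0.0, 0.0, 0.0]],[[-0.44, -0.27, -0.81], [0.0, 0.0, 0.0]],
[[-0.46, -0.84, 0.09], [-0.12, 0.15, 0.37]],[[-0.51, -0.82, 0.07], [-0.12, 0.15, 0.37]],[[-0.56, -0.79, 0.04], [-0.12, 0.15, 0.37]],[[-0.6, -0.76, 0.01], [-0.12, 0.15, 0.37]],[[-0.64, -0.72, -0.01], [-0.12, 0.15, 0.37]],
[[-0.68, -0.69, -0.04], [-0.12, 0.15, 0.37]],[[-0.72, -0.65, -0.07], [-0.12, 0.15, 0.37]],[[-0.75, -0.6, -0.09], [-0.12, 0.15, 0.37]],[[-0.78, -0.56, -0.12], [-0.12, 0.15, 0.37]],[[-0.81, -0.51, -0.15], [-0.12, 0.15, 0.37]],
[[-0.83, -0.46, -0.17], [-0.12, 0.15, 0.37]],[[-0.85, -0.41, -0.2], [-0.12, 0.15, 0.37]],[[-0.87, -0.36, -0.23], [-0.12, 0.15, 0.37]],[[-0.88, -0.31, -0.25], [-0.12, 0.15, 0.37]],[[-0.89, -0.26, -0.28], [-0.12, 0.15, 0.37]],
[[-0.9, -0.2, -0.3], [-0.12, 0.15, 0.37]],[[-0.9, -0.14, -0.32], [-0.12, 0.15, 0.37]],[[-0.9, -0.09, -0.34], [-0.12, 0.15, 0.37]],[[-0.89, -0.03, -0.37], [-0.12, 0.15, 0.37]],[[-0.89, 0.03, -0.38], [-0.12, 0.15, 0.37]],
[[-0.88, 0.08, -0.4], [-0.12, 0.15, 0.37]],[[-0.86, 0.14, -0.42], [-0.12, 0.15, 0.37]],[[-0.84, 0.19, -0.44], [-0.12, 0.15, 0.37]],[[-0.82, 0.25, -0.45], [-0.12, 0.15, 0.37]],
```

send_rows(
  commands=[
    [[-0.44,-0.27,-0.81],[0,0,0]],
    [[-0.44,-0.27,-0.81],[0,0,0]],
    [[-0.44,-0.27,-0.81],[0,0,0]],
    [[-0.44,-0.27,-0.81],[0,0,0]],
    [[-0.44,-0.27,-0.81],[0,0,0]],
  ],
)

```text
clock: 1.98
tool_pos: [0.2935, 0.5379, 0.3278]
ee_rot: [[-0.925, 0.381, 0.0], [0.381, 0.925, 0.0], [-0.0, 0.0, -1.0]]
contact_force: [0.4, -0.3, -0.3]
opening: 1.002
finger_force: 0.0
```

send_rows(
  commands=[
    [[-0.44,-0.27,-0.81],[0,0,0]],
    [[-0.44,-0.27,-0.81],[0,0,0]],
    [[-0.44,-0.27,-0.81],[0,0,0]],
  ],
)

```text
clock: 2.35
tool_pos: [0.3208, 0.5004, 0.4007]
ee_rot: [[-0.925, 0.381, 0.0], [0.381, 0.925, 0.0], [-0.0, 0.0, -1.0]]
contact_force: [-0.3, 1.0, 0.8]
opening: 1.0
finger_force: 0.0
```

send_rows(
  commands=[
    [[-0.46,-0.84,0.09],[-0.12,0.15,0.37]],
    [[-0.51,-0.82,0.07],[-0.12,0.15,0.37]],
    [[-0.56,-0.79,0.04],[-0.12,0.15,0.37]],
    [[-0.6,-0.76,0.01],[-0.12,0.15,0.37]],
    [[-0.64,-0.72,-0.01],[-0.12,0.15,0.37]],
  ],
)

```text
clock: 2.98
tool_pos: [0.3365, 0.3566, 0.386]
ee_rot: [[-0.78, 0.623, -0.051], [0.613, 0.779, 0.135], [0.124, 0.074, -0.99]]
contact_force: [0.3, -1.2, 0.9]
opening: 1.001
finger_force: 0.0
```

send_rows(
  commands=[
    [[-0.68,-0.69,-0.04],[-0.12,0.15,0.37]],
    [[-0.72,-0.65,-0.07],[-0.12,0.15,0.37]],
    [[-0.75,-0.6,-0.09],[-0.12,0.15,0.37]],
    [[-0.78,-0.56,-0.12],[-0.12,0.15,0.37]],
    [[-0.81,-0.51,-0.15],[-0.12,0.15,0.37]],
  ],
)

```text
clock: 3.6
tool_pos: [0.3527, 0.2129, 0.3716]
ee_rot: [[-0.572, 0.818, -0.062], [0.778, 0.565, 0.274], [0.259, 0.109, -0.96]]
contact_force: [0.0, -0.2, -0.6]
opening: 1.001
finger_force: 0.0
```

send_rows(
  commands=[
    [[-0.83,-0.46,-0.17],[-0.12,0.15,0.37]],
    [[-0.85,-0.41,-0.2],[-0.12,0.15,0.37]],
    [[-0.87,-0.36,-0.23],[-0.12,0.15,0.37]],
    [[-0.88,-0.31,-0.25],[-0.12,0.15,0.37]],
    [[-0.89,-0.26,-0.28],[-0.12,0.15,0.37]],
  ],
)

```text
clock: 4.22
tool_pos: [0.3692, 0.0696, 0.3568]
ee_rot: [[-0.32, 0.947, -0.032], [0.861, 0.305, 0.406], [0.395, 0.102, -0.913]]
contact_force: [0.0, 0.5, -0.1]
opening: 1.0
finger_force: 0.0
```

Tracking well; continue.

send_rows(
  commands=[
    [[-0.9,-0.2,-0.3],[-0.12,0.15,0.37]],
    [[-0.9,-0.14,-0.32],[-0.12,0.15,0.37]],
    [[-0.9,-0.09,-0.34],[-0.12,0.15,0.37]],
    [[-0.89,-0.03,-0.37],[-0.12,0.15,0.37]],
    [[-0.89,0.03,-0.38],[-0.12,0.15,0.37]],
  ],
)

```text
clock: 4.85
tool_pos: [0.386, -0.0737, 0.3414]
ee_rot: [[-0.048, 0.998, 0.035], [0.855, 0.023, 0.519], [0.517, 0.054, -0.854]]
contact_force: [-0.2, -0.3, -0.4]
opening: 0.996
finger_force: 0.0
```

send_rows(
  commands=[
    [[-0.88,0.08,-0.4],[-0.12,0.15,0.37]],
    [[-0.86,0.14,-0.42],[-0.12,0.15,0.37]],
    [[-0.84,0.19,-0.44],[-0.12,0.15,0.37]],
    [[-0.82,0.25,-0.45],[-0.12,0.15,0.37]],
  ],
)

```text
clock: 5.35
tool_pos: [0.3995, -0.1884, 0.3288]
ee_rot: [[0.166, 0.98, 0.111], [0.785, -0.2, 0.586], [0.597, -0.01, -0.802]]
contact_force: [0.5, -0.6, -0.9]
opening: 1.001
finger_force: 0.0
```

```bash
python3 - <<'E'
from h import *
o=r.get_obs();print(o["qpos"],o["tool_pos"]);print(np.array(o["ee_rot"]))
a,d=eyes.get_image("wrist");save(0,"d.png",a)
for t in ["stick_toe","stick_grip","stick"]:
    for q in eyes.tip_of("wrist",t)[:3]: print(t,q["confidence"],np.array(q["location"]))
V,U=np.mgrid[0:400,0:640];P=world("wrist",U,V,d)
for q in eyes.cut_out("wrist","stick")[:2]:
    p=P[q["pixels"]&(d>0)]; 
    for lo,hi in [(.178,.19),(.205,.22),(.22,.235),(.235,.25),(.25,.275)]:
        s=p[(p[:,2]>lo)&(p[:,2]<hi)&(p[:,1]<.1)]
        if len(s)>20: print(lo,len(s),s.mean(0),cv2.minAreaRect(s[:,:2].astype(np.float32)*1000))
R=hand(-np.radians(11.9),np.radians(36)); plan(np.array([.406,-.14,.234])+.019*R.as_matrix()[:,2],R,5)
E
```

```text
[-0.9864 -0.1411  1.8353  0.4561  1.9025 -0.7321] [ 0.3995 -0.1884  0.3288]
[[ 0.1664  0.9797  0.1114]
 [ 0.785  -0.2     0.5864]
 [ 0.5968 -0.0102 -0.8023]]
stick_toe 0.93 [0.071  0.2891 0.0075]
stick_toe 0.59 [0.4485 0.0665 0.1769]
stick_grip 0.81 [ 0.4079 -0.1365  0.232 ]
stick 0.73 [ 0.4318 -0.0235  0.171 ]
stick 0.63 [ 0.1603  0.3278 -0.0021]
0.178 206 [0.521  0.0616 0.182 ] ((520.7989501953125, 64.59439086914062), (9.765592575073242, 60.096187591552734), 1.6435039043426514)
[[-0.13, -0.01, 0.82], [-0.02, -0.01, 0.0]],[[-0.12, -0.01, 0.82], [-0.02, -0.01, 0.0]],[[-0.12, -0.01, 0.82], [-0.02, -0.01, 0.0]],[[-0.12, -0.02, 0.82], [-0.02, -0.01, 0.0]],[[-0.12, -0.02, 0.82], [-0.02, -0.01, 0.0]],
```

View pics/d.png

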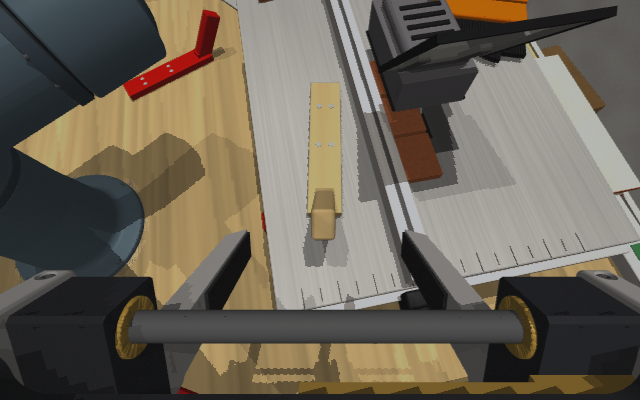

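The stick handle at (323,215) is centred between the fingers. The strips run along the lane from about (390,80) to (425,182). I'll grip now.

send_rows(
  commands=[
    [[-0.12,-0.01,0.82],[-0.02,-0.01,0]],
    [[-0.12,-0.01,0.82],[-0.02,-0.01,0]],
    [[-0.12,-0.01,0.82],[-0.02,-0.01,0]],
    [[-0.12,-0.02,0.82],[-0.02,-0.01,0]],
    [[-0.12,-0.02,0.82],[-0.02,-0.01,0]],
  ],
)

```text
clock: 6.22
tool_pos: [0.4087, -0.128, 0.219]
ee_rot: [[0.163, 0.979, 0.124], [0.791, -0.205, 0.577], [0.59, 0.004, -0.808]]
contact_force: [0.7, 0.3, 0.1]
opening: 1.001
finger_force: 0.0
```

send_rows(
  commands=[
    [[0,0,0],[0,0,0]],
    [[0,0,0],[0,0,0]],
    [[0,0,0],[0,0,0]],
    [[0,0,0],[0,0,0]],
    [[0,0,0],[0,0,0]],
  ],
  grip=-1,
  force=50,
)

```text
clock: 6.85
tool_pos: [0.4087, -0.1297, 0.2194]
ee_rot: [[0.166, 0.978, 0.124], [0.79, -0.207, 0.577], [0.59, 0.003, -0.807]]
contact_force: [-0.5, -0.7, -0.5]
opening: 0.503
finger_force: 0.0
```

```bash
python3 - <<'E'
from h import *
o=r.get_obs();print(o["clock"],o["opening"],o["finger_force"],o["contact_force"],o["tool_pos"])
a,d=eyes.get_image("wrist"); s,ds=eyes.get_image("scene"); t,dt=eyes.get_image("top")
save(0,"e.png",a)
V,U=np.mgrid[0:400,0:640]
P=world("top",U,V,dt); y=(t[...,0]>130)&(t[...,1]>105)&(t[...,2]<.75*t[...,0])
f=P[(P[...,2]>.178)&(P[...,2]<.192)&(dt>0)&(P[...,0]>.38)&(P[...,0]<.475)&(P[...,1]>-.14)&(P[...,1]<.1)]
print("foot",len(f),cv2.minAreaRect(f[:,:2].astype(np.float32)*1000),np.median(f[:,2]))
for n in ("wrist","scene"):
  for c in ("strip_1",):
    for q in eyes.cut_out(n,c)[:4]:
      dd=d if n=="wrist" else ds; p=world(n,U,V,dd)[q["pixels"]&(dd>0)]; p=p[abs(p[:,2]-.182)<.004]
      if len(p)>15: print(n,q["confidence"],len(p),cv2.minAreaRect(p[:,:2].astype(np.float32)*1000),np.percentile(p,[1,99],axis=0).ravel())
  for tn in ("stick_toe",):
    for q in eyes.tip_of(n,tn)[:3]: print(n,tn,q["confidence"],np.array(q["location"]))
E
```

```text
6.85 0.5025546946881811 0.0 [-0.4542 -0.6904 -0.5037] [ 0.4087 -0.1297  0.2194]
foot 672 ((427.5296936035156, -23.763046264648438), (89.25798034667969, 233.1226043701172), 3.854598045349121) 0.1844915328951575
wrist 0.94 384 ((523.6240844726562, 63.44098663330078), (10.056872367858887, 60.353084564208984), 1.7823489904403687) [0.5201 0.034  0.1791 0.5286 0.0926 0.1832]
wrist 0.79 3099 ((539.9137573242188, -66.71480560302734), (60.24925231933594, 42.563297271728516), 89.54154968261719) [ 0.5195 -0.0964  0.1795  0.56   -0.0378  0.1831]
wrist 0.58 1745 ((540.3712768554688, -5.039131164550781), (66.09442138671875, 42.39289855957031), 89.50236511230469) [ 0.52   -0.0324  0.1789  0.5604  0.0251  0.183 ]
wrist 0.44 7656 ((429.6543273925781, -24.395095825195312), (190.76222229003906, 40.08351135253906), 78.29742431640625) [ 0.3952 -0.114   0.1823  0.4619  0.0662  0.1851]
wrist stick_toe 0.91 [0.4485 0.0646 0.1729]
wrist stick_toe 0.82 [0.0726 0.2869 0.0071]
scene 0.86 239 ((534.6317138671875, -66.50872039794922), (59.607017517089844, 53.17720413208008), 89.60560607910156) [ 0.5088 -0.0958  0.1784  0.5611 -0.0379  0.1859]
scene 0.56 22 ((556.09228515625, -22.554763793945312), (18.389434814453125, 11.994369506835938), 74.96082305908203) [ 0.5488 -0.0318  0.1785  0.5617 -0.0147  0.1847]
scene stick_toe 0.97 [0.0683 0.292  0.0067]
scene stick_toe 0.87 [ 0.2666 -0.3526  0.0052]
scene stick_toe 0.86 [0.4451 0.066  0.1786]
```

View pics/e.png

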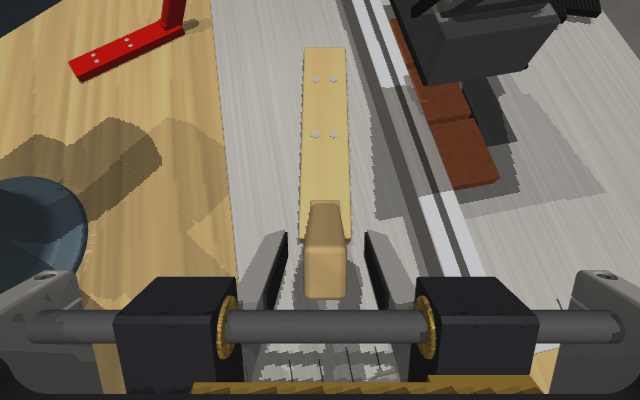

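send_rows(
  commands=[
    [[0,0,0],[0,0,0]],
    [[0,0,0],[0,0,0]],
    [[0,0,0],[0,0,0]],
    [[0,0,0],[0,0,0]],
    [[0,0,0],[0,0,0]],
  ],
)

```text
clock: 7.82
tool_pos: [0.4086, -0.1295, 0.2191]
ee_rot: [[0.166, 0.978, 0.124], [0.79, -0.207, 0.577], [0.59, 0.002, -0.807]]
contact_force: [-0.4, -0.8, -0.2]
opening: 0.229
finger_force: 50.0
```

```bash
python3 - <<'E'
from h import *
o=r.get_obs();print(o["clock"],o["opening"],o["finger_force"],o["contact_force"],o["tool_pos"])
a,d=eyes.get_image("wrist");V,U=np.mgrid[0:400,0:640];P=world("wrist",U,V,d)
f=P[(P[...,2]>.180)&(P[...,2]<.189)&(d>0)&(P[...,0]>.39)&(P[...,0]<.475)&(P[...,1]>-.12)&(P[...,1]<.1)]
rc=cv2.minAreaRect(f[:,:2].astype(np.float32)*1000);print("foot",len(f),rc)
E
```

```text
7.825 0.22933439061088212 49.98477280139923 [-0.3621 -0.7882 -0.2326] [ 0.4086 -0.1295  0.2191]
foot 7632 ((430.9754638671875, -21.754432678222656), (184.8693084716797, 40.21990966796875), 78.23138427734375)
```

```bash
cat >> h.py <<'E'
S0=(np.array([.4298,-.0243,.1703]),Ro.from_euler('z',-11.77,degrees=True))
T0=(np.array([.4086,-.1295,.2191]),Ro.from_matrix([[.166,.978,.124],[.790,-.207,.577],[.590,.002,-.807]]))
rel=(S0[1].inv().apply(T0[0]-S0[0]), S0[1].inv()*T0[1])
def tool_for(p,yaw):
    R=Ro.from_euler('z',yaw); return p+R.apply(rel[0]), R*rel[1]
def stick_now():
    o=r.get_obs(); R=Ro.from_matrix(o["ee_rot"])*rel[1].inv(); p=np.array(o["tool_pos"])-R.apply(rel[0]); return p,R.as_rotvec(),p+R.apply([0,.095,.007])
def lane(toe_y,sx,z):   # stick centre with toe at world y, saw x
    y=toe_y-.095; return np.array([SAW[0]+sx-SY*(y-SAW[1]),y,z])
E
python3 - <<'E'
from h import *
a,d=eyes.get_image("wrist");V,U=np.mgrid[0:400,0:640];P=world("wrist",U,V,d)
k=P[(P[...,1]<-.22)&(P[...,1]>-.28)&(abs(P[...,0]-.5)<.06)&(P[...,2]>.165)&(d>0)]; print("knob",len(k), k.max(0) if len(k) else 0)
a,d=eyes.get_image("top");P=world("top",U,V,d)
k=P[(P[...,1]<-.222)&(P[...,1]>-.28)&(abs(P[...,0]-.5)<.06)&(P[...,2]>.172)&(d>0)]; print("knob",len(k), k.max(0) if len(k) else 0)
A=S0[0]+[0,0,.065]; B=A+[0,-.15,0]; C=lane(-.12,-.012,.235); print(C)
plan(tool_for(A,S0[1].as_rotvec()[2])[0],T0[1],3,*T0)
plan(*tool_for(B,S0[1].as_rotvec()[2]),6,tool_for(A,S0[1].as_rotvec()[2])[0],T0[1])
plan(*tool_for(C,SY),6,*tool_for(B,S0[1].as_rotvec()[2]))
E
```

```text
knob 879 [ 0.5059 -0.22    0.1862]
knob 135 [ 0.5068 -0.2221  0.4457]
[ 0.5375 -0.215   0.235 ]
[[0.43, 0.0, -0.58], [0.0, 0.0, 0.0]],[[0.43, 0.0, -0.58], [0.0, 0.0, 0.0]],[[0.43, 0.0, -0.58], [0.0, 0.0, 0.0]],
[[-0.66, 0.17, -0.48], [0.0, 0.0, 0.0]],[[-0.66, 0.17, -0.48], [0.0, 0.0, 0.0]],[[-0.66, 0.17, -0.48], [0.0, 0.0, 0.0]],[[-0.66, 0.17, -0.48], [0.0, 0.0, 0.0]],[[-0.66, 0.17, -0.48], [0.0, 0.0, 0.0]],
[[-0.66, 0.17, -0.48], [0.0, 0.0, 0.0]],
[[-0.07, 0.75, -0.05], [0.13, 0.0, -0.18]],[[-0.09, 0.75, -0.06], [0.13, 0.0, -0.18]],[[-0.11, 0.74, -0.08], [0.13, 0.0, -0.18]],[[-0.13, 0.74, -0.09], [0.13, 0.0, -0.18]],[[-0.15, 0.73, -0.11], [0.13, 0.0, -0.18]],
[[-0.17, 0.73, -0.12], [0.13, 0.0, -0.18]],
```

send_rows(
  commands=[
    [[0.43,0,-0.58],[0,0,0]],
    [[0.43,0,-0.58],[0,0,0]],
    [[0.43,0,-0.58],[0,0,0]],
  ],
)

```text
clock: 8.35
tool_pos: [0.4085, -0.129, 0.2846]
ee_rot: [[0.166, 0.978, 0.124], [0.79, -0.207, 0.577], [0.59, 0.002, -0.807]]
contact_force: [-0.3, 0.2, -0.7]
opening: 0.227
finger_force: 50.0
```

send_rows(
  commands=[
    [[-0.66,0.17,-0.48],[0,0,0]],
    [[-0.66,0.17,-0.48],[0,0,0]],
    [[-0.66,0.17,-0.48],[0,0,0]],
    [[-0.66,0.17,-0.48],[0,0,0]],
    [[-0.66,0.17,-0.48],[0,0,0]],
  ],
)

```text
clock: 8.98
tool_pos: [0.4082, -0.2549, 0.2835]
ee_rot: [[0.166, 0.978, 0.124], [0.79, -0.207, 0.577], [0.59, 0.002, -0.807]]
contact_force: [0.4, -0.3, -2.3]
opening: 0.232
finger_force: 50.0
```

send_rows(
  commands=[
    [[-0.66,0.17,-0.48],[0,0,0]],
    [[-0.07,0.75,-0.05],[0.13,0,-0.18]],
    [[-0.09,0.75,-0.06],[0.13,0,-0.18]],
    [[-0.11,0.74,-0.08],[0.13,0,-0.18]],
  ],
)

```text
clock: 9.48
tool_pos: [0.4733, -0.3009, 0.2833]
ee_rot: [[0.085, 0.994, 0.065], [0.803, -0.107, 0.587], [0.59, 0.003, -0.807]]
contact_force: [0.3, -0.5, -0.7]
opening: 0.232
finger_force: 50.0
```

send_rows(
  commands=[
    [[-0.13,0.74,-0.09],[0.13,0,-0.18]],
    [[-0.15,0.73,-0.11],[0.13,0,-0.18]],
    [[-0.17,0.73,-0.12],[0.13,0,-0.18]],
  ],
)

```text
clock: 9.85
tool_pos: [0.5379, -0.3222, 0.2832]
ee_rot: [[0.004, 1.0, 0.007], [0.807, -0.007, 0.59], [0.59, 0.003, -0.807]]
contact_force: [0.0, 0.1, -0.3]
opening: 0.231
finger_force: 50.0
```

```bash
cat > m.py <<'E'
from h import *
def meas():
    print("pred",stick_now(),r.get_obs()["contact_force"])
    a,d=eyes.get_image("wrist");V,U=np.mgrid[0:400,0:640];P=world("wrist",U,V,d)
    for c in ("stick","strip_1"):
      for q in eyes.cut_out("wrist",c)[:4]:
        p=P[q["pixels"]&(d>0)]; p=p[p[:,1]>-.5]
        if len(p)<50: continue
        zm=np.median(p[:,2]); p=p[abs(p[:,2]-zm)<.012]; rc=cv2.minAreaRect(p[:,:2].astype(np.float32)*1000)
        A=np.c_[p[:,:2]-p[:,:2].mean(0),np.ones(len(p))]; s=np.linalg.lstsq(A,p[:,2],rcond=None)[0]
        print(c,round(q["confidence"],2),len(p),np.round(rc[0],1),np.round(rc[1],1),round(rc[2],1),"z",round(zm,4),"slope",s[:2], "y",np.percentile(p[:,1],[.5,99.5]),"x",np.percentile(p[:,0],[1,99]))
    return a
E
python3 - <<'E'
from m import *
save(0,"f.png",meas())
E
```

```text
pred (array([ 0.5377, -0.2149,  0.2344]), array([-0.0001, -0.0009, -0.0043]), array([ 0.5381, -0.1199,  0.2414])) [ 0.0338  0.0725 -0.2807]
stick 0.95 7808 [ 540.2 -212.1] [185.4  40.1] 89.7 z 0.2478 slope [ 0.0037 -0.0062] y [-0.3021 -0.122 ] x [0.5206 0.5597]
stick 0.57 2975 [ 183.8 -307.7] [ 40.5 198.6] 60.6 z 0.0131 slope [-0.0425 -0.0515] y [-0.3501 -0.2494] x [0.1069 0.2745]
stick 0.51 85 [ 99.5 278.1] [38.9  5.7] 26.7 z 0.0029 slope [ 0.1401 -0.6915] y [0.2688 0.2856] x [0.0825 0.1157]
strip_1 0.95 1061 [538.3  -4.2] [59.4 49.9] 89.7 z 0.1814 slope [0.0077 0.0201] y [-0.0334  0.0237] x [0.5136 0.5621]
strip_1 0.74 288 [537.7 -58. ] [51.3 40.6] 2.8 z 0.1815 slope [0.0013 0.0001] y [-0.0773 -0.0379] x [0.5129 0.5624]
```

View pics/f.png

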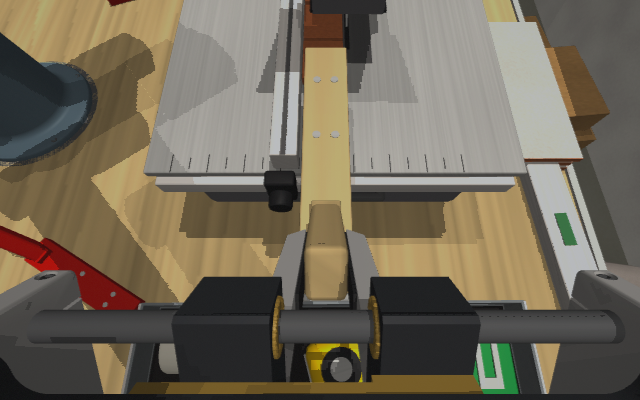

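send_rows(
  commands=[
    [[-0.41,-0.02,0.56],[0,0,0]],
    [[-0.41,-0.02,0.56],[0,0,0]],
    [[-0.41,-0.02,0.56],[0,0,0]],
    [[0,0,0],[0,0,0]],
  ],
)

```text
clock: 10.5
tool_pos: [0.5347, -0.3214, 0.2191]
ee_rot: [[0.007, 1.0, 0.006], [0.806, -0.009, 0.592], [0.592, 0.001, -0.806]]
contact_force: [0.3, 0.2, -1.1]
opening: 0.231
finger_force: 50.0
```

```bash
python3 - <<'E'
from m import *
meas()
p,R=np.array(r.get_obs()["tool_pos"]),Ro.from_matrix(r.get_obs()["ee_rot"])
s,_,toe=stick_now()
print("to toe .148:"); d=.148-toe[1]; print(d)
plan(p+[-SY*d,d,0],R,10)
E
```

```text
pred (array([ 0.5346, -0.214 ,  0.1707]), array([ 0.0028,  0.0011, -0.0058]), array([ 0.5351, -0.119 ,  0.1779])) [ 0.3077  0.204  -1.0623]
stick 0.93 7937 [ 536. -212.] [184.9  40.2] 89.5 z 0.1872 slope [0.0029 0.0053] y [-0.3015 -0.1215] x [0.5163 0.5555]
stick 0.76 2833 [ 186.  -309.6] [ 39.9 189.3] 60.7 z 0.0144 slope [-0.0384 -0.0548] y [-0.3508 -0.2495] x [0.1145 0.2725]
strip_1 0.68 1991 [536.  -74.7] [48.3 50.6] 89.0 z 0.1826 slope [0.0026 0.0919] y [-0.0984 -0.0519] x [0.5119 0.5607]
to toe .148:
0.26789928774500266
[[0.72, -0.0, 0.53], [0.0, 0.0, 0.0]],[[0.72, -0.0, 0.53], [0.0, 0.0, 0.0]],[[0.72, -0.0, 0.53], [0.0, 0.0, 0.0]],[[0.72, -0.0, 0.53], [0.0, 0.0, 0.0]],[[0.72, -0.0, 0.53], [0.0, 0.0, 0.0]],
[[0.72, -0.0, 0.53], [0.0, 0.0, 0.0]],[[0.72, -0.0, 0.53], [0.0, 0.0, 0.0]],[[0.72, -0.0, 0.53], [0.0, 0.0, 0.0]],[[0.72, -0.0, 0.53], [0.0, 0.0, 0.0]],[[0.72, -0.0, 0.53], [0.0, 0.0, 0.0]],
```

send_rows(
  commands=[
    [[0.37,0,0.27],[0,0,0]],
    [[0.37,0,0.27],[0,0,0]],
    [[0.37,0,0.27],[0,0,0]],
    [[0.37,0,0.27],[0,0,0]],
    [[0.37,0,0.27],[0,0,0]],
  ],
)

```text
clock: 11.28
tool_pos: [0.5363, -0.2524, 0.2216]
ee_rot: [[0.004, 1.0, 0.008], [0.808, -0.008, 0.59], [0.59, 0.004, -0.808]]
contact_force: [0.2, -2.3, -0.1]
opening: 0.229
finger_force: 50.0
```

send_rows(
  commands=[
    [[0.37,0,0.27],[0,0,0]],
    [[0.37,0,0.27],[0,0,0]],
    [[0.37,0,0.27],[0,0,0]],
    [[0.37,0,0.27],[0,0,0]],
    [[0.37,0,0.27],[0,0,0]],
  ],
)

```text
clock: 11.9
tool_pos: [0.5368, -0.1837, 0.2214]
ee_rot: [[0.005, 1.0, 0.008], [0.807, -0.008, 0.59], [0.59, 0.003, -0.807]]
contact_force: [0.8, -2.4, -0.4]
opening: 0.23
finger_force: 50.0
```

```bash
python3 - <<'E'
from m import *
a=meas(); b,db=eyes.get_image("scene"); t=eyes.get_image("top")[0]
save(0,"g.png",np.vstack([cv2.resize(t[120:240,225:425],(500,300)),cv2.resize(b[190:310,220:420],(500,300))]))
E
```

```text
pred (array([ 0.5367, -0.0764,  0.1726]), array([-0.0002, -0.0013, -0.0051]), array([0.5372, 0.0186, 0.1796])) [ 0.8307 -2.4211 -0.4029]
stick 0.96 1340 [138.6 316.4] [145.8  43.4] 21.9 z 0.0141 slope [-0.0788  0.1651] y [0.2724 0.3285] x [0.0708 0.2058]
stick 0.87 7323 [537.3 -74.2] [180.6  40.1] 89.6 z 0.1884 slope [0.0031 0.0051] y [-0.162   0.0005] x [0.5176 0.5568]
strip_1 0.63 310 [514.8  49.6] [59.7  7. ] 89.5 z 0.1822 slope [0.1452 0.0675] y [0.0199 0.0793] x [0.5113 0.5183]
```

View pics/g.png

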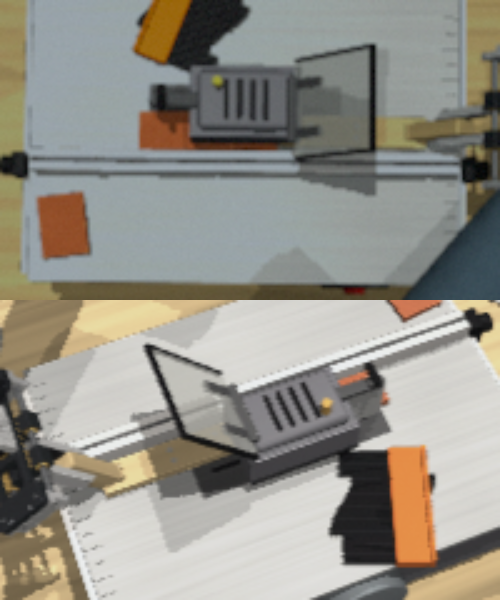

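The row is emerging straight at the outfeed (crop x≈140, y≈130) and the stick is in the lane. I'll go on with a 2 mm lowering.

send_rows(
  commands=[
    [[0.35,0,0.3],[0,0,0]],
    [[0.35,0,0.3],[0,0,0]],
    [[0.37,0,0.27],[0,0,0]],
    [[0.37,0,0.27],[0,0,0]],
    [[0.37,0,0.27],[0,0,0]],
  ],
)

```text
clock: 12.78
tool_pos: [0.5373, -0.1148, 0.2193]
ee_rot: [[0.004, 1.0, 0.008], [0.807, -0.008, 0.59], [0.59, 0.003, -0.807]]
contact_force: [-0.3, -2.5, -0.5]
opening: 0.23
finger_force: 50.0
```

```bash
python3 - <<'E'
from m import *
meas(); t,d=eyes.get_image("top"); V,U=np.mgrid[0:400,0:640];P=world("top",U,V,d)
for q in eyes.cut_out("top","strip_1")[:5]:
    p=P[q["pixels"]&(d>0)]; print(len(p),np.median(p,0),cv2.minAreaRect(p[:,:2].astype(np.float32)*1000))
E
```

```text
pred (array([ 0.5372, -0.0075,  0.1705]), array([-0.0004, -0.0014, -0.0049]), array([0.5377, 0.0875, 0.1775])) [-0.2809 -2.508  -0.4705]
stick 0.9 2079 [147.5 322.3] [165.5  43. ] 23.8 z 0.0144 slope [-0.0543  0.1325] y [0.2729 0.3648] x [0.0719 0.2132]
stick 0.67 4496 [537.5 -46.4] [98.5 40. ] 89.6 z 0.1865 slope [ 0.0041 -0.0089] y [-0.0933  0.0008] x [0.5179 0.5568]
stick 0.36 101577 [550.4 -15.5] [375.7 421. ] 89.6 z 0.1703 slope [0.0002 0.0023] y [-0.2005  0.1586] x [0.3448 0.7549]
279 [0.5399 0.1791 0.1822] ((537.9324340820312, 178.64181518554688), (51.55268478393555, 58.74691390991211), 0.7746528387069702)
287 [0.5368 0.2384 0.1829] ((537.14599609375, 239.23861694335938), (51.95735168457031, 63.82823944091797), 0.40560561418533325)
101 [0.5214 0.1364 0.1832] ((525.0864868164062, 126.65450286865234), (69.15986633300781, 36.903900146484375), 51.738800048828125)
```

send_rows(
  commands=[
    [[0.37,0,0.27],[0,0,0]],
    [[0.37,0,0.27],[0,0,0]],
    [[0.37,0,0.27],[0,0,0]],
    [[0.37,0,0.27],[0,0,0]],
    [[0.1,0,0.07],[0,0,0]],
  ],
)

```text
clock: 13.65
tool_pos: [0.5378, -0.0561, 0.2196]
ee_rot: [[0.004, 1.0, 0.007], [0.807, -0.007, 0.59], [0.59, 0.004, -0.807]]
contact_force: [0.5, -2.1, -1.8]
opening: 0.228
finger_force: 50.0
```

```bash
python3 - <<'E'
from m import *
print(stick_now(),r.get_obs()["contact_force"]); t,d=eyes.get_image("top"); V,U=np.mgrid[0:400,0:640];P=world("top",U,V,d)
for q in eyes.cut_out("top","strip_1")[:5]:
    p=P[q["pixels"]&(d>0)]; print(len(p),np.median(p,0),cv2.minAreaRect(p[:,:2].astype(np.float32)*1000))
for g in ("guard_out","guard_in"):
  for q in eyes.tip_of("top",g)[:2]: print(g,q)
b=eyes.get_image("scene")[0]
save(0,"i.png",np.vstack([cv2.resize(t[120:240,225:425],(500,300)),cv2.resize(b[170:290,250:450],(500,300))]))
E
```

```text
(array([0.5376, 0.0512, 0.1708]), array([-0.0001, -0.0015, -0.004 ]), array([0.538 , 0.1462, 0.1778])) [ 0.535  -2.1203 -1.7533]
261 [0.5393 0.2939 0.1827] ((539.0933837890625, 294.6889343261719), (46.384700775146484, 59.428932189941406), 0.17930923402309418)
249 [0.5392 0.2336 0.1828] ((539.46044921875, 234.89930725097656), (46.73001480102539, 55.358882904052734), 0.561557412147522)
266 [0.5392 0.1753 0.1824] ((539.9663696289062, 175.3243408203125), (46.47759246826172, 58.69230651855469), 0.5017015933990479)
guard_out {'location': [0.5402, 0.1382, 0.1685], 'confidence': 0.71}
guard_out {'location': [0.5408, 0.0554, 0.1751], 'confidence': 0.37}
guard_in {'location': [0.5362, -0.0062, 0.168], 'confidence': 0.56}
guard_in {'location': [0.5371, 0.0543, 0.173], 'confidence': 0.4}
```

View pics/i.png

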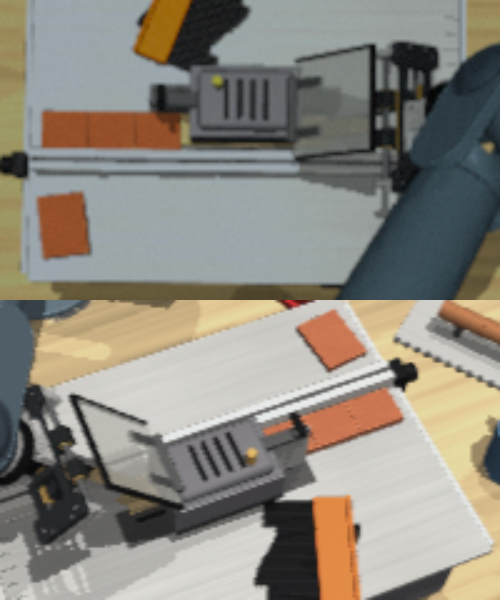

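send_rows(
  commands=[
    [[0.13,0,0.1],[0,0,0]],
    [[0,0,0],[0,0,0]],
    [[-0.3,0,-0.22],[0,0,0]],
    [[-0.65,0,-0.47],[0,0,0]],
    [[-0.65,0,-0.47],[0,0,0]],
  ],
)

```text
clock: 14.52
tool_pos: [0.5374, -0.1137, 0.219]
ee_rot: [[0.005, 1.0, 0.008], [0.807, -0.009, 0.59], [0.59, 0.003, -0.808]]
contact_force: [-0.2, 1.2, -0.8]
opening: 0.228
finger_force: 50.0
```

send_rows(
  commands=[
    [[-0.65,0,-0.47],[0,0,0]],
    [[-0.65,0,-0.47],[0,0,0]],
    [[-0.65,0,-0.47],[0,0,0]],
    [[-0.65,0,-0.47],[0,0,0]],
    [[-0.65,0,-0.47],[0,0,0]],
  ],
)

```text
clock: 15.15
tool_pos: [0.5364, -0.2334, 0.2186]
ee_rot: [[0.005, 1.0, 0.008], [0.807, -0.008, 0.59], [0.59, 0.004, -0.807]]
contact_force: [-0.8, 1.5, -0.5]
opening: 0.234
finger_force: 50.0
```

send_rows(
  commands=[
    [[-0.45,0,-0.33],[0,0,0]],
    [[0,0,0],[0,0,0]],
  ],
)

```text
clock: 15.4
tool_pos: [0.5363, -0.25, 0.2185]
ee_rot: [[0.006, 1.0, 0.009], [0.808, -0.01, 0.59], [0.59, 0.004, -0.808]]
contact_force: [0.1, -0.7, -1.3]
opening: 0.232
finger_force: 50.0
```

```bash
python3 - <<'E'
from m import *
meas()
E
```

```text
pred (array([ 0.5364, -0.1427,  0.1696]), array([-0.0007, -0.0015, -0.0064]), array([ 0.537 , -0.0477,  0.1765])) [ 0.1354 -0.6716 -1.268 ]
stick 0.81 7783 [ 537.3 -139.1] [184.   40.1] 89.5 z 0.1853 slope [0.0045 0.0036] y [-0.2284 -0.0497] x [0.5177 0.5566]
stick 0.59 54 [ 203.7 -296.1] [  7.9 170.5] 58.2 z 0.0051 slope [0.3277 0.5762] y [-0.3432 -0.2546] x [0.1297 0.277 ]
```

send_rows(
  commands=[
    [[0,0,0],[0,0,0]],
    [[0,0,0],[0,0,0]],
    [[0,0,0],[0,0,0]],
    [[0,0,0],[0,0,0]],
    [[0,0,0],[0,0,0]],
  ],
  grip=0.1,
)

```text
clock: 16.18
tool_pos: [0.5363, -0.2486, 0.2185]
ee_rot: [[0.005, 1.0, 0.008], [0.807, -0.008, 0.59], [0.59, 0.003, -0.807]]
contact_force: [1.0, 0.6, 1.2]
opening: 0.552
finger_force: 0.0
```

send_rows(
  commands=[
    [[0,0,-0.3],[0,0,0]],
    [[0,0,-0.6],[0,0,0]],
    [[0,0,-0.9],[0,0,0]],
    [[0,0,-0.9],[0,0,0]],
    [[0,0,-0.9],[0,0,0]],
  ],
)

```text
clock: 16.8
tool_pos: [0.5354, -0.3138, 0.3077]
ee_rot: [[0.005, 1.0, 0.009], [0.808, -0.009, 0.589], [0.589, 0.004, -0.808]]
contact_force: [-0.0, 0.4, 0.6]
opening: 0.547
finger_force: 0.0
```

send_rows(
  commands=[
    [[0,0,-0.9],[0,0,0]],
    [[0,0,-0.9],[0,0,0]],
    [[0,0,0],[0,0,0]],
  ],
)

```text
clock: 17.18
tool_pos: [0.5352, -0.3461, 0.3519]
ee_rot: [[0.004, 1.0, 0.011], [0.81, -0.01, 0.587], [0.587, 0.007, -0.81]]
contact_force: [0.2, -0.4, -0.6]
opening: 0.552
finger_force: 0.0
```

```bash
python3 - <<'E'
from m import *
meas(); t,d=eyes.get_image("top"); V,U=np.mgrid[0:400,0:640];P=world("top",U,V,d)
for q in eyes.cut_out("top","strip_1")[:5]:
    p=P[q["pixels"]&(d>0)]; print(len(p),np.median(p,0),cv2.minAreaRect(p[:,:2].astype(np.float32)*1000))
b=eyes.get_image("scene")[0]
save(0,"j.png",np.vstack([cv2.resize(t[120:240,225:425],(500,300)),cv2.resize(b[180:300,220:420],(500,300))]))
E
```

```text
pred (array([ 0.5355, -0.239 ,  0.3026]), array([-0.0043, -0.0045, -0.0066]), array([ 0.5361, -0.144 ,  0.3092])) [ 0.2273 -0.4476 -0.5892]
stick 0.72 3078 [ 536.6 -139.2] [190.5  40. ] 89.5 z 0.1831 slope [-0.0036  0.0015] y [-0.2339 -0.0451] x [0.5169 0.5561]
stick 0.66 1000 [153.2 334.3] [194.7  63.9] 22.4 z 0.0137 slope [-0.0709  0.1373] y [0.2726 0.3464] x [0.0698 0.2446]
stick 0.63 2055 [ 165.  -296.9] [ 40.7 156.9] 60.5 z 0.0136 slope [-0.0304 -0.0138] y [-0.3422 -0.2475] x [0.1035 0.2362]
281 [0.5396 0.2396 0.1827] ((539.8570556640625, 239.92153930664062), (47.372047424316406, 58.78899002075195), 0.7344126105308533)
265 [0.5397 0.1787 0.1824] ((539.9630126953125, 178.6504669189453), (47.056705474853516, 58.760398864746094), 0.6180697083473206)
273 [0.5395 0.2982 0.1828] ((539.6987915039062, 298.27349853515625), (47.19434356689453, 58.86164855957031), 0.11897365748882294)
19711 [0.5264 0.0349 0.1718] ((561.83154296875, 65.26358032226562), (652.6400756835938, 460.6627197265625), 89.60230255126953)
```

View pics/j.png

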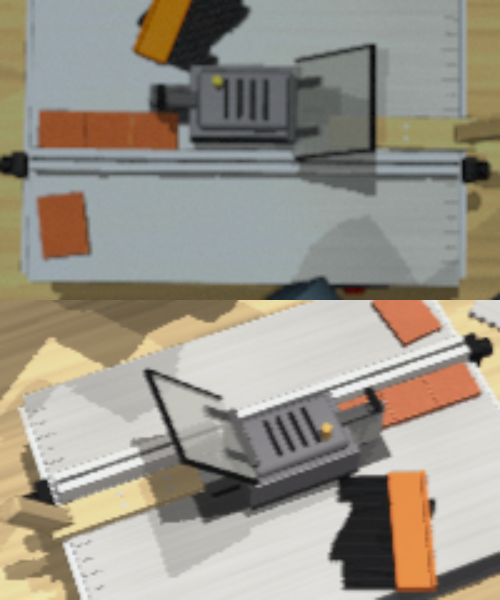

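The strips lie in a straight row past the guard (crop x 38–180, y 130). The stick stands flat with its toe at y ≈ -0.045, short of the guard, and the hand is clear. Handing in.

```bash
python3 -c "
from plant import r
print(r.hand_in())"
```

```text
the job is handed in; nothing more can be done
None
```

The job is handed in (no verdict came back): all three strips lie flat, nose to tail along the fence and about 10 mm past the mark for clearing the guard, and the stick stands released on its foot on the deck, its toe about 40 mm short of the guard.

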